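# Regrip the reset probe in its rest and reset the test jig

### The arm

A 7-joint arm with a two-finger parallel gripper is mounted at the origin on a cart in front of the work surface, level with it; the furniture and walls round the work are solid. World frame = base frame: x ahead of the robot, y to its left, z up, the work surface at z = 0. Lengths are in m, angles in rad, forces in N, time in s.
With the tool pointing down it reaches from about 0.425 to 0.875 m from the base axis. Payload 4.7 kg.
Tool frame: the origin (TCP) lies at the very end of the fingers, on their centre line; the grasp point (between the pads) lies 19 mm behind it; z points along the fingers, y is the line along which they close (so a half turn about z gives the same grasp; the last joint's range is limited). The gripper opens to 87 mm and grips with 3 to 60 N. Pads are 19 mm wide; open, the fingers measure 117 mm over their backs; the gripper's body (75 mm by 190 mm) begins 51 mm behind the grasp point.
Start: joints at [1.173, 0.321, -0.07, 1.45, 0.023, 1.371, -0.057], TCP at [0.26, -0.596, 0.223] pointing down, gripper open.
Joint ranges: [-2.86, 2.86], [-0.3, 2.09], [-1.38, 1.24], [0.06, 2.45], [-1.56, 4.7], [0.09, 2.05], [-2.69, 2.69]. Speed limits (rad/s): [2.57, 2.57, 3.14, 3.14, 3.14, 3.14, 3.14].

### API

Orientations are given as a unit quaternion [x, y, z, w].
In Python, from rig import r, jaws, eyes, sensors gives the robot as it stands. The module is installed in compiled form; this text tells all that it offers. Calls block until the motion is done:
- r.move_to(position, orientation): joint-space move of the TCP to a pose.
- r.movel(position, frame=None, v=0.15, max_force=None): straight line of the TCP; frame=None keeps the orientation; v is the mean speed in m/s. With max_force (N) it stops when the force on the tool has changed by that much, and returns True; else False.
- r.goto_joints(angles): joint-space move.
- jaws.open_gripper() and jaws.clamp(squeeze=None): open the fingers fully, or close them until they stop; squeeze is the grip in N (None keeps the last).
- r.hold(seconds).
- r.ik(position, orientation): joint angles nearest the present ones, or None.
- eyes.read_camera(name): name is "scene" or "top" or "wrist"; returns a dict with "color" (384x512x3 uint8, red, green, blue), "mtx" (3x3 intrinsics, pixels), "D" ([k1, k2, p1, p2, k3] as OpenCV has them; the pictures are not rectified), "R" (3x3) and "t" (3): a world point X has camera coordinates R X + t. Camera axes: x right, y down, z forward; pixel columns grow to the right and rows downward; lengths in m; the calibration is good to about 2 mm. A picture is of the moment at which its call begins. There is no depth.
A pose or a line that the arm cannot do raises r.MotionError and nothing moves.
- r.finish_job(): hands the job in; it is judged then, once.
Readings, each from a call of its own:
- sensors.read_time(): time.
- sensors.read_qpos(): joint angles.
- sensors.read_joint_velocities(): joint speeds.
- sensors.read_effort(): joint torques, N m.
- sensors.read_tcp_pos(): TCP position.
- sensors.read_tcp_rot(): TCP orientation.
- sensors.read_contact_force(): force on the tool from outside, world axes, zero at the start.
- sensors.read_ft_torque(): the same for the moment, N m.
- sensors.read_opening(): finger opening in m.
- sensors.read_grip_force(): force on a finger pad.
Only numpy, scipy, OpenCV 4.12 (cv2) and the standard library are available. Lean on these libraries where they do the work, as an engineer would, in place of code of your own. Each camera call takes 0.05 s, during which the arm holds its last target. There are 200 camera calls.

### The job

The red reset plunger of the board test jig sits deep in its black guard tube and can be reached only with the orange reset probe held upright, point down. Pick up the probe from the bench, set it in the sloping rest with its point fully down against the stop plate and let go, then regrip it so that you can hold it upright and push the plunger fully home with its point. Finally put the probe back in the rest, fully down against the stop, let go, and leave the other things on the bench where they are.

Things in the scene. Friction and masses are not known exactly. Their poses are not given: they have to be found in the camera images.
- probe: Reset probe, 180 mm long, about 80 g, loose, lying on the bench. Square orange barrel 18x18 mm with black bands, then a round steel shaft, 8 mm thick, to the point. Origin: centre of its underside, half-way along; +x runs along it to the point, +z is up as it lies. The barrel spans x = -90 mm (butt) to +35 mm, the shaft +35 to +90 mm; the centre line is at z = 9 mm; it balances within 5 mm of x = 0.
- probe_mid (a point): Point on the probe's centre line half-way along (90 mm from either end); axes as the probe's.
- probe_grip (a point): Point on the centre line of the barrel, 40 mm from the butt end: the part of the barrel that stands free of the rest; axes as the probe's.
- probe_tip (a point): The probe's point, on its centre line; axes as the probe's.
- cradle: Sloping aluminium channel of the fixed rest (blue base 130x90 mm). Its +x runs up the slope, 45 degrees to the level, towards where the butt goes; +y is level, across; +z stands square to the channel floor, out of it. A probe fully down lies flat on the floor, point against the stop plate, butt at x = 180 mm; its barrel beyond x = 110 mm stands free on all sides. Origin: foot of the slope, on the stop's face.
- cradle_channel (a point): Middle of the channel's floor (cradle x = 82.5 mm, z = 0); axes as the cradle's. The floor runs from x = 55 to 110 mm, open at both ends. Walls 22 mm apart, straight up to z = 14 mm, then flared outward to about 47 mm apart at z = 27 mm. Friction may hold the probe short of the stop: it must be pushed down.
- cradle_stop (a point): Where the probe's point comes when it is fully down: cradle x = 0, y = 0, z = 9 mm (axes as the cradle's), 44 mm above the bench. The dark stop plate, 40 mm wide, square to x, has its face here and reaches up to z = 22 mm. From here to x = 55 mm there is only a spine, its top at z = -4 mm.
- tube_rim (a point): Centre of the open top of the black guard tube on the fixed grey test jig (170x150 mm, top 40 mm above the bench, with a green circuit board on it). The rim is 85 mm above the bench; the tube is upright, 22 mm inside, 36 mm outside diameter.
- plunger_top (a point): Centre of the flat top of the red plunger (18 mm diameter) inside the guard tube, 29 mm below the rim at joint value 0.
- plunger (a joint): Travel of the plunger downward, m: 0 = up, 0.010 = fully home against its hard end. It resists with about 6 N of friction and stays where it is left.
- driver: Bystander: small red screwdriver lying in front of the jig, 151 mm; origin at its underside.
- flux_pen: Bystander: white pen with a green cap, 115 mm, lying behind the rest.
- reel: Bystander: solder reel with blue flanges, 56 mm across, 58 mm high, standing behind the rest.
- marker: Bystander: black marker with a blue cap, 135 mm, lying to the right of the probe.

How it is judged:
By the outcome, as a careful person would: the job done as asked, in the order asked, and still so for the second after the job is handed in, with the robot touching nothing.
It also fails if it takes over 72 s, if anything falls off the work surface, if the arm or the gripper's body presses on something with over 40 N, if the wrist force passes 120 N, or if a joint passes its speed limit or range.

## Working session

There is one attempt and no reset: what is moved stays moved. The work goes in short steps, each a Python script; the robot and the scene stay as the last script left them, time stands still between calls to the robot, and variables do not carry over. Pictures are saved under pics/ and viewed, at most 10 in all, crops included, and the job is handed in when it is done.

```bash
mkdir -p pics; python3 - <<'E'
from rig import r,jaws,eyes,sensors
import cv2,numpy as np,pickle
d={}
for n in("scene","top","wrist"):
    c=eyes.read_camera(n); d[n]=c
    R,t=np.array(c["R"]),np.array(c["t"])
    print(n,"pos",(-R.T@t).round(3),"fwd",R[2].round(2),"f",c["mtx"][0][0],c["D"])
    cv2.imwrite(f"pics/{n}0.png",cv2.resize(c["color"][:,:,::-1],(768,576),interpolation=cv2.INTER_CUBIC))
pickle.dump(d,open("d0.pkl","wb"))
print(sensors.read_time(),sensors.read_tcp_pos(),sensors.read_tcp_rot(),sensors.read_opening())
E
```

```text
scene pos [-0.025  0.94   0.997] fwd [ 0.38 -0.68 -0.62] f 431.652502569298 [-0.02924895  0.          0.          0.          0.        ]
top pos [ 0.313 -0.096  1.226] fwd [ 0.2   0.01 -0.98] f 407.38420500007226 [0.01091892 0.         0.         0.         0.        ]
wrist pos [ 0.333 -0.564  0.384] fwd [-0.27 -0.12 -0.96] f 326.671466892191 [-0.09671692  0.          0.          0.          0.        ]
0.15 [ 0.2599649  -0.59529508  0.22170766] [ 9.78873688e-01  2.04464538e-01 -2.09176739e-04 -7.15127030e-04] 0.08715686224137877
```

View pics/scene0.png

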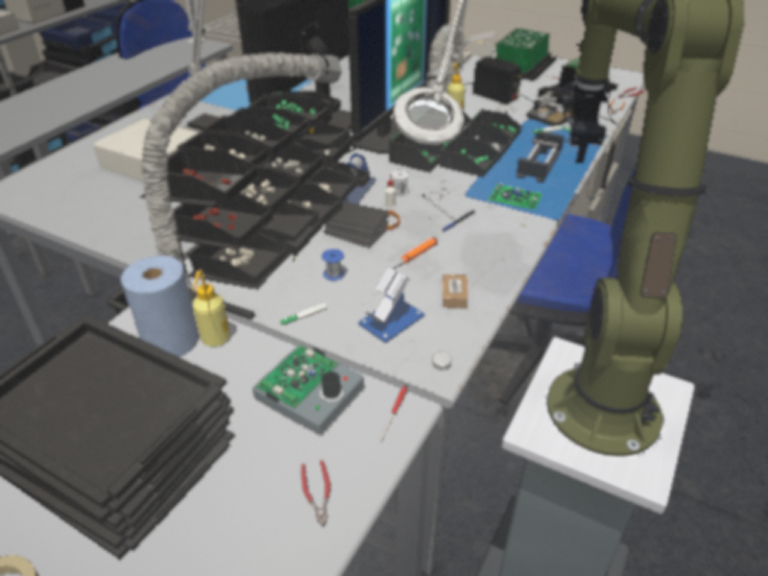

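View pics/top0.png

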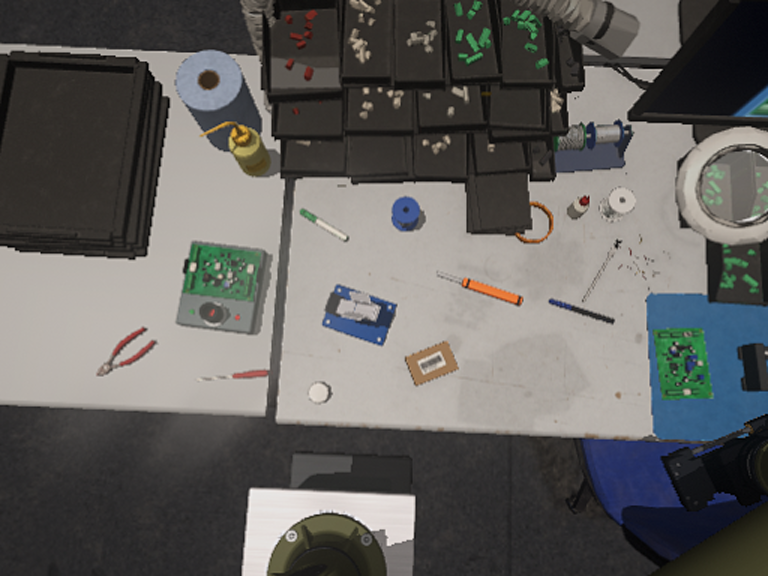

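The top view shows the probe with its butt at (521,299) and point at (437,273), the rest around (360,315), and the jig with its tube at (213,313), all in the enlarged pixels. I'll get coarse positions first, then look closer with the wrist camera.

```bash
cat > h.py <<'E'
import numpy as np,cv2,pickle
from scipy.spatial.transform import Rotation as Ro
def ray(c,uv):
    R,t=np.array(c["R"]),np.array(c["t"])
    p=cv2.undistortPoints(np.array(uv,float).reshape(-1,1,2),np.array(c["mtx"]),np.array(c["D"])).reshape(-1,2)
    d=np.c_[p,np.ones(len(p))]@R
    return -R.T@t,d/np.linalg.norm(d,axis=1)[:,None]
def onz(c,uv,z):
    o,d=ray(c,uv); return o+d*((z-o[2])/d[:,2])[:,None]
def tri(views):  # [(cam,uv),...] least squares point and ray residuals
    A=np.zeros((3,3));b=np.zeros(3);L=[]
    for c,uv in views:
        o,d=ray(c,[uv]);P=np.eye(3)-np.outer(d[0],d[0]);A+=P;b+=P@o;L.append((o,P))
    X=np.linalg.solve(A,b);return X,[np.linalg.norm(P@(X-o)) for o,P in L]
def proj(c,X):
    r,_=cv2.Rodrigues(np.array(c["R"]));return cv2.projectPoints(np.array(X,float).reshape(-1,1,3),r,np.array(c["t"]),np.array(c["mtx"]),np.array(c["D"]))[0].reshape(-1,2)
def mask(c,lo,hi): return cv2.inRange(cv2.cvtColor(c["color"],cv2.COLOR_RGB2HSV),lo,hi)
def biggest(m,roi=None):
    if roi is not None:
        k=np.zeros_like(m);x0,y0,x1,y1=roi;k[y0:y1,x0:x1]=1;m=m*k
    cs=cv2.findContours(m,cv2.RETR_EXTERNAL,cv2.CHAIN_APPROX_NONE)[0]
    return max(cs,key=cv2.contourArea)
ORANGE=((5,150,120),(18,255,255))
E
python3 - <<'E'
from h import *
d=pickle.load(open("d0.pkl","rb"))
c=d["top"]
k=biggest(mask(c,*ORANGE)); b=cv2.minAreaRect(k); print("orange px",b)
box=cv2.boxPoints(b); P=onz(c,box,0.014);print(P.round(4))
P=onz(c,[[437/1.5,273/1.5],[521/1.5,299/1.5]],0.009);print("tip,butt",P.round(4),np.linalg.norm(P[0]-P[1]))
m=mask(c,(100,140,60),(125,255,255));kb=biggest(m,(200,180,280,240));b=cv2.minAreaRect(kb);print("base",b,onz(c,cv2.boxPoints(b),0.01).round(3))
print("tube",onz(c,[[213/1.5,313/1.5]],0.085))
print("jig",onz(c,np.array([[190,241],[267,248],[253,335],[177,325]])/1.5,0.04).round(3))
cr=c["color"][150:240,110:270,::-1]; cv2.imwrite("pics/crop0.png",cv2.resize(cr,None,fx=5,fy=5,interpolation=cv2.INTER_CUBIC))
E
```

```text
orange px ((328.54998779296875, 194.35000610351562), (34.152591705322266, 5.375871181488037), 18.434947967529297)
[[ 0.5556 -0.2493  0.014 ]
 [ 0.5716 -0.2541  0.014 ]
 [ 0.5429 -0.3526  0.014 ]
 [ 0.527  -0.3475  0.014 ]]
tip,butt [[ 0.5833 -0.1877  0.009 ]
 [ 0.5375 -0.3589  0.009 ]] 0.17721192502133587
base ((242.1999969482422, 219.4000244140625), (29.09295082092285, 12.016654968261719), 18.43494987487793) [[ 0.456  0.003  0.01 ]
 [ 0.491 -0.006  0.01 ]
 [ 0.467 -0.091  0.01 ]
 [ 0.432 -0.081  0.01 ]]
tube [[0.46945121 0.23711788 0.085     ]]
jig [[0.619 0.311 0.04 ]
 [0.612 0.156 0.04 ]
 [0.436 0.168 0.04 ]
 [0.449 0.318 0.04 ]]
```

View pics/crop0.png

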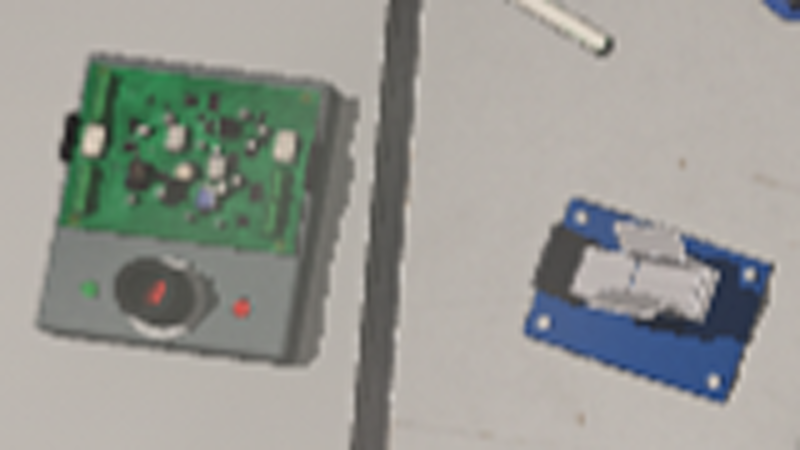

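The crop shows the dark stop plate at the left, +y end of the rest (560,260). The channel's high end is to the right (710,290), and the tube centre is at about (157,293). The probe and rest are nearly parallel. Next I'll check reachability, then take wrist views.

```bash
cat >> h.py <<'E'
def quat(x,y,z): return Ro.from_matrix(np.c_[x,y,z]).as_quat()
def cradle_axes(yaw): # yaw: heading of level projection of cradle +x
    h=np.array([np.cos(yaw),np.sin(yaw),0]);s=np.sqrt(.5);Z=np.array([0,0,1.])
    cx=s*h+s*Z;cz=-s*h+s*Z;return cx,np.cross(cz,cx),cz
E
python3 - <<'E'
from h import *
from rig import r
tip=np.array([.5833,-.1877,.009]);butt=np.array([.5375,-.3589,.009])
px=(tip-butt)/np.linalg.norm(tip-butt);Z=np.array([0,0,1.]);py=np.cross(Z,px)
yaw=np.arctan2(-.085,-.024);cx,cy,cz=cradle_axes(yaw);h=np.array([cx[0],cx[1],0])/np.hypot(*cx[:2])
O=np.array([.475,.0,.0376])
g=.5*(tip+butt)-.042*px;g[2]=.003
def t(n,p,q):
    a=r.ik(list(p),list(q));print(n,np.round(p,3),None if a is None else np.round(a,2))
for s in(1,-1):
    t("G1",g,quat(s*px,-s*py,-Z));t("G1up",g+.15*Z,quat(s*px,-s*py,-Z))
    q=quat(-s*cx,s*cy,-cz);p=O+.132*cx+.003*cz;t("C1",p,q);t("C1up",p+.08*cz,q);t("C1back",p+.1*cz,q)
    q=quat(s*cz,s*cy,-cx);p=O+.121*cx+.009*cz;t("C2",p,q);t("C2back",p+.1*cx,q)
    for dy in np.radians([0,30,60,90,-30,-60,-90]):
        x=Ro.from_rotvec([0,0,dy]).apply(-h*s);t("T%d"%np.degrees(dy),[.469,.237,.046+.121],quat(x,np.cross(-Z,x),-Z));t("Tup",[.469,.237,.046+.121+.12],quat(x,np.cross(-Z,x),-Z))
E
```

```text
G1 [ 0.55  -0.314  0.003] [ 0.79  0.51 -0.39  1.7   0.22  0.98  0.05]
G1up [ 0.55  -0.314  0.153] [ 0.8   0.35 -0.4   1.57  0.14  1.24  0.11]
C1 [ 0.45  -0.088  0.133] [ 0.52  0.51 -1.04  1.89  0.9   1.73 -1.09]
C1up [ 0.466 -0.033  0.19 ] [ 0.49  0.57 -1.18  1.77  0.9   1.91 -1.13]
C1back [ 0.469 -0.02   0.204] [ 0.47  0.58 -1.19  1.73  0.89  1.95 -1.14]
C2 [ 0.453 -0.076  0.13 ] [ 1.14  0.26 -0.53  2.01 -0.64  1.28  0.63]
C2back [ 0.434 -0.144  0.2  ] [ 1.23  0.22 -0.5   1.87 -0.59  1.48  0.62]
T0 [0.469 0.237 0.167] [ 0.63  0.35 -1.34  1.8   0.36  1.28 -1.08]
Tup [0.469 0.237 0.287] [ 0.43  0.1  -1.    1.63  0.09  1.46 -0.86]
T29 [0.469 0.237 0.167] [ 0.6   0.31 -1.28  1.8   0.31  1.26 -0.52]
Tup [0.469 0.237 0.287] [ 0.45  0.11 -1.03  1.63  0.09  1.46 -0.34]
T59 [0.469 0.237 0.167] [ 0.55  0.28 -1.21  1.8   0.27  1.25  0.04]
Tup [0.469 0.237 0.287] [ 0.48  0.11 -1.06  1.63  0.1   1.46  0.18]
T90 [0.469 0.237 0.167] [ 0.48  0.24 -1.11  1.8   0.22  1.24  0.6 ]
Tup [0.469 0.237 0.287] [ 0.51  0.12 -1.09  1.63  0.11  1.46  0.7 ]
T-29 [0.469 0.237 0.167] [ 0.64  0.36 -1.35  1.8   0.37
[... 994 characters left out ...]
29 [0.469 0.237 0.167] [ 0.61  0.33 -1.3   1.8   0.33  1.27  2.61]
Tup [0.469 0.237 0.287] None
T59 [0.469 0.237 0.167] None
Tup [0.469 0.237 0.287] None
T90 [0.469 0.237 0.167] [ 0.63  0.35 -1.33  1.8   0.35  1.27 -2.64]
Tup [0.469 0.237 0.287] [ 0.06  0.06 -0.6   1.64  0.03  1.45 -2.39]
T-29 [0.469 0.237 0.167] [ 0.53  0.26 -1.18  1.8   0.25  1.25  1.63]
Tup [0.469 0.237 0.287] [ 0.59  0.15 -1.2   1.63  0.14  1.46  1.72]
T-59 [0.469 0.237 0.167] [ 0.62  0.33 -1.31  1.8   0.34  1.27  1.04]
Tup [0.469 0.237 0.287] [ 0.58  0.14 -1.18  1.63  0.13  1.46  1.2 ]
T-90 [0.469 0.237 0.167] [ 0.48  0.24 -1.11  1.8   0.22  1.24  0.6 ]
Tup [0.469 0.237 0.287] [ 0.51  0.12 -1.09  1.63  0.11  1.46  0.7 ]
```

```bash
python3 - <<'E'
from h import *
from rig import r,eyes,sensors
Z=np.array([0,0,1.]);h=np.array([-.27,-.963,0]);h/=np.linalg.norm(h)
q=quat(-h,np.cross(-Z,-h),-Z)
W={}
for n,p in(("probe",[.55,-.30,.19]),("cradle",[.46,-.08,.26]),("jig",[.46,.20,.26])):
    r.move_to(p,q.tolist());r.hold(.3)
    c=W[n]=eyes.read_camera("wrist");print(n,sensors.read_time())
pickle.dump(W,open("w.pkl","wb"))
a=[W[n]["color"][:,:,::-1] for n in("probe","cradle","jig")]
cv2.imwrite("pics/w_probe_cradle.png",cv2.resize(np.vstack(a[:2]),(400,600),interpolation=cv2.INTER_AREA))
cv2.imwrite("pics/w_cradle.png",cv2.resize(a[1],(768,576),interpolation=cv2.INTER_CUBIC))
cv2.imwrite("pics/w_jig.png",cv2.resize(a[2],(768,576),interpolation=cv2.INTER_CUBIC))
k=biggest(mask(W["probe"],*ORANGE));b=cv2.minAreaRect(k);print(b,onz(W["probe"],cv2.boxPoints(b),.018).round(4))
E
```

```text
probe 2.0333
cradle 3.3583
jig 4.7917
((256.0, 172.5), (95.0, 16.0), 90.0) [[ 0.5561 -0.2501  0.018 ]
 [ 0.5717 -0.2545  0.018 ]
 [ 0.5447 -0.3533  0.018 ]
 [ 0.5278 -0.3486  0.018 ]]
```

View pics/w_cradle.png

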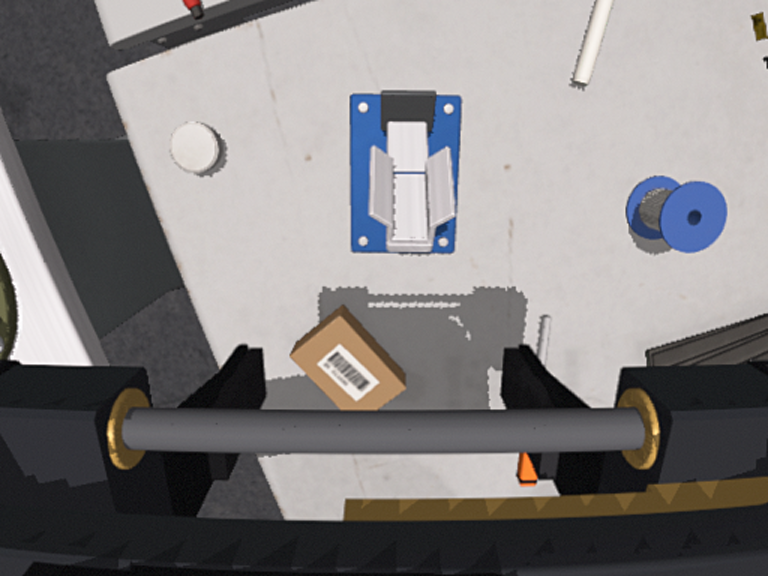

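View pics/w_jig.png

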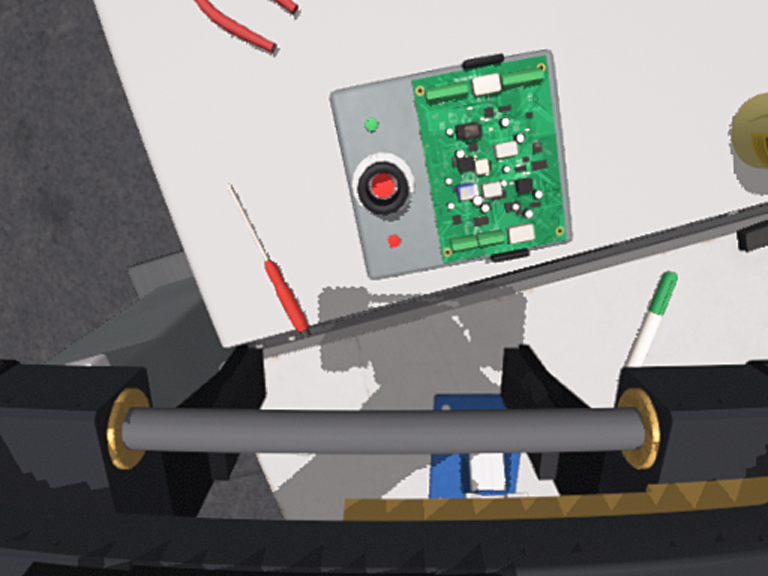

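View pics/w_probe_cradle.png

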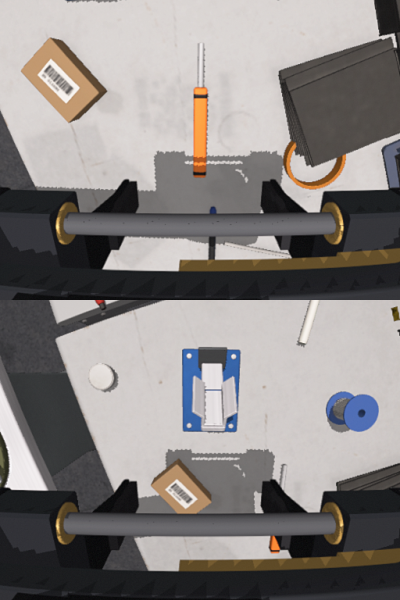

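The wrist views are sharp. In the enlarged rest view the stop plate spans columns 382–436 with its top edge near row 91. The channel floor mark is at row 172 and the channel's upper end is near row 245. In the jig view the tube rim is centred near (384,186) with the red plunger inside it. I'll extract precise features next.

```bash
python3 - <<'E'
from h import *
W=pickle.load(open("w.pkl","rb"))
c=W["cradle"];cr=c["color"][55:175,225:315,::-1];cv2.imwrite("pics/cr_zoom.png",cv2.resize(cr,None,fx=5,fy=5,interpolation=cv2.INTER_NEAREST))
g=cv2.cvtColor(c["color"],cv2.COLOR_RGB2GRAY)
print("stop row58-66 dark cols",[(v,np.where(g[v,230:312]<75)[0][[0,-1]]+230) for v in(60,62,64,66,68,70,72,74,76) if (g[v,230:312]<75).any()])
print("col 272 rows",[(v,g[v,272]) for v in range(56,90)])
kb=biggest(mask(c,(100,120,50),(125,255,255)),(225,55,315,175));bx=cv2.boxPoints(cv2.minAreaRect(kb));print("base",onz(c,bx,.012).round(4),bx.round(1).tolist())
# jig
c=W["jig"];roi=(225,90,290,150)
m=cv2.inRange(cv2.cvtColor(c["color"],cv2.COLOR_RGB2GRAY),0,60);k=biggest(m,roi);e=cv2.fitEllipse(k);print("ring",e,onz(c,[e[0]],.085).round(4))
k=biggest(mask(c,(0,150,90),(6,255,255)),(240,105,272,140));e=cv2.fitEllipse(k);print("plunger",e,onz(c,[e[0]],.056).round(4))
# probe
c=W["probe"];gg=cv2.cvtColor(c["color"],cv2.COLOR_RGB2HSV)
print("col257",[(v,tuple(c["color"][v,257])) for v in list(range(50,62))+list(range(108,128,2))+list(range(216,232,2))])
k=biggest(mask(c,*ORANGE))[:,0];print("orange rows",k[:,1].min(),k[:,1].max(),"cols at 130,170,210",[ (k[k[:,1]==v,0].min(),k[k[:,1]==v,0].max()) for v in(130,170,205)])
E
```

```text
stop row58-66 dark cols [(64, array([234, 290])), (66, array([254, 290])), (68, array([254, 289])), (70, array([254, 289])), (72, array([254, 289])), (74, array([254, 289])), (76, array([254, 289]))]
col 272 rows [(56, np.uint8(206)), (57, np.uint8(206)), (58, np.uint8(209)), (59, np.uint8(209)), (60, np.uint8(133)), (61, np.uint8(87)), (62, np.uint8(107)), (63, np.uint8(80)), (64, np.uint8(66)), (65, np.uint8(66)), (66, np.uint8(64)), (67, np.uint8(66)), (68, np.uint8(67)), (69, np.uint8(65)), (70, np.uint8(65)), (71, np.uint8(66)), (72, np.uint8(65)), (73, np.uint8(67)), (74, np.uint8(66)), (75, np.uint8(66)), (76, np.uint8(67)), (77, np.uint8(66)), (78, np.uint8(65)), (79, np.uint8(59)), (80, np.uint8(73)), (81, np.uint8(182)), (82, np.uint8(229)), (83, np.uint8(228)), (84, np.uint8(227)), (85, np.uint8(226)), (86, np.uint8(225)), (87, np.uint8(225)), (88, np.uint8(225)), (89, np.uint8(225))]
base [[ 0.4673  0.0393  0.012 ]
 [ 0.4935  0.0318  0.012 ]
 [ 0.4596 -0.0896  0.012 ]
 [ 0.4313 -0.0816  0.012 ]] [[234.0, 63.0], [257.0, 63.0], [257.0, 167.0], [234.0, 167.0]]
ring ((255.078
[... 1285 characters left out ...]
uint8(57), np.uint8(57), np.uint8(63))), (124, (np.uint8(34), np.uint8(35), np.uint8(42))), (126, (np.uint8(255), np.uint8(165), np.uint8(69))), (216, (np.uint8(173), np.uint8(84), np.uint8(31))), (218, (np.uint8(177), np.uint8(88), np.uint8(35))), (220, (np.uint8(128), np.uint8(66), np.uint8(29))), (222, (np.uint8(11), np.uint8(18), np.uint8(23))), (224, (np.uint8(111), np.uint8(56), np.uint8(27))), (226, (np.uint8(171), np.uint8(88), np.uint8(44))), (228, (np.uint8(124), np.uint8(121), np.uint8(123))), (230, (np.uint8(124), np.uint8(119), np.uint8(119)))]
orange rows 125 220 cols at 130,170,210 [(np.int32(248), np.int32(264)), (np.int32(248), np.int32(263)), (np.int32(248), np.int32(263))]
```

View pics/cr_zoom.png

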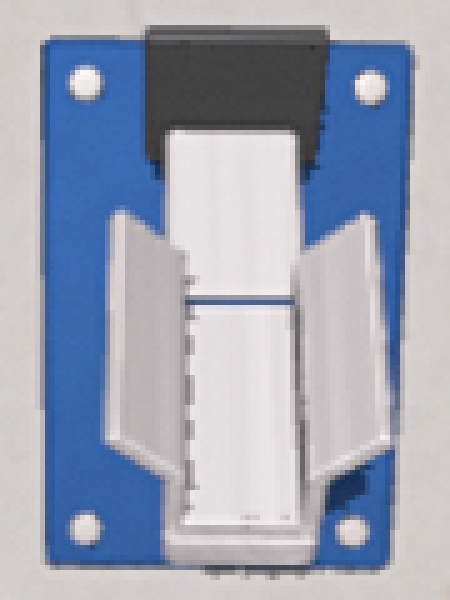

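The zoomed crop shows the stop face's top edge from (147,46) to (327,46), the floor start at row 305, and the floor end near row 527. The flare corners are at (120,210), (372,213), (108,440) and (393,438). Each feature has a known height, so I'll compute the rest pose from them and cross-check the tube in all the views.

```bash
python3 - <<'E'
from h import *
W=pickle.load(open("w.pkl","rb"));d=pickle.load(open("d0.pkl","rb"))
c=W["cradle"];s=np.sqrt(.5)
F=[("stoptop",(147,46),(327,46),0,.022,40),("spine0",(165,130),(299,130),0,-.004,0),("floor55",(187,305),(297,305),.055,0,22),("floor110",(182,527),(297,527),.11,0,22),("flare55",(120,210),(372,213),.055,.027,47),("flare110",(108,440),(393,438),.11,.027,47)]
mid=[];off=[];nm=[]
for n,a,b,x,z,w in F:
    uv=np.array([a,b])/5.-.5+[225,55];P=onz(c,uv,.0376+s*(x+z));m=P.mean(0);v=P[0]-P[1]
    print(n,m.round(4),"w",round(1e3*np.linalg.norm(v),1),w,"perp yaw",np.degrees(np.arctan2(v[1],v[0])+np.pi/2).round(1));mid.append(m[:2]);off.append(s*(x-z))
mid=np.array(mid);off=np.array(off)
A=np.c_[np.ones(6),off];co=np.linalg.lstsq(A,mid,rcond=None)[0];print("O",co[0],"h",co[1],np.linalg.norm(co[1]),"yaw",np.degrees(np.arctan2(co[1][1],co[1][0])),"res mm",((mid-A@co)*1e3).round(1).tolist())
u=np.array([[86,83],[371,88],[86,529],[353,531]])/5.-.5+[225,55]
for z in(.008,.012):
    H=onz(c,u,z);print("holes",H[:,:2].round(4).tolist(),H.mean(0).round(4),[np.linalg.norm(H[0]-H[1]).round(4),np.linalg.norm(H[0]-H[2]).round(4)],np.degrees(np.arctan2(*(H[2]+H[3]-H[0]-H[1])[[1,0]])).round(2))
T=[.4735,.2467,.085];print("proj tube top,scene",proj(d["top"],T),proj(d["scene"],T),"cradle O",proj(d["top"],[*co[0],.0376]))
for n,ro in(("top",(125,195,155,222)),("scene",(205,240,235,270))):
    k=d[n];m=cv2.inRange(cv2.cvtColor(k["color"],cv2.COLOR_RGB2GRAY),0,50);q=biggest(m,ro);print(n,cv2.boundingRect(q))
    m=mask(k,(0,120,80),(8,255,255));q=biggest(m,(133,200,150,218) if n=="top" else (205,240,228,262));print("red",q.reshape(-1,2).mean(0))
c=W["probe"];P=onz(c,[[257,54.5]],.009);Q=onz(c,[[256,111.5]],.018);B=onz(c,[[255.5,226.7]],.018);print("tip",P.round(4),"front",Q.round(4),"butt",B.round(4),[np.linalg.norm((P-Q)[0,:2]),np.linalg.norm((B-Q)[0,:2])])
E
```

```text
stoptop [0.5074 0.0232 0.0532] w 38.4 40 perp yaw 254.5
spine0 [0.5029 0.0073 0.0348] w 30.3 0 perp yaw 254.5
floor55 [ 0.4935 -0.0282  0.0765] w 22.8 22 perp yaw 254.5
floor110 [ 0.4811 -0.0655  0.1154] w 21.9 22 perp yaw 254.4
flare55 [ 0.4982 -0.0099  0.0956] w 48.7 47 perp yaw 253.8
flare110 [ 0.487  -0.047   0.1345] w 50.1 47 perp yaw 254.8
O [0.50359957 0.00905974] h [-0.28198285 -0.95655436] 0.9972515035189413 yaw -106.42500005809303 res mm [[-0.6, -0.7], [0.1, 1.0], [0.9, -0.1], [-0.6, -0.1], [0.2, -0.1], [-0.0, 0.1]]
holes [[0.4734, 0.0282], [0.5392, 0.0087], [0.4428, -0.0767], [0.5088, -0.0957]] [ 0.491  -0.0339  0.008 ] [np.float64(0.0687), np.float64(0.1092)] -106.26
holes [[0.4735, 0.0279], [0.5387, 0.0086], [0.4432, -0.076], [0.5085, -0.0948]] [ 0.491  -0.0336  0.012 ] [np.float64(0.068), np.float64(0.1082)] -106.26
proj tube top,scene [[138.76216517 207.0931649 ]] [[220.10796296 251.39672104]] cradle O [[224.72438024 203.20450962]]Traceback (most recent call last):
  File "<stdin>", line 16, in <module>
  File "h.py", line 22, in biggest
    return max(cs,key=cv2.contourArea)
ValueError: max() iterable argument is empty
```

```bash
python3 - <<'E'
from h import *
W=pickle.load(open("w.pkl","rb"));d=pickle.load(open("d0.pkl","rb"))
c=W["probe"];P=onz(c,[[257,54.5]],.009);Q=onz(c,[[256,111.5]],.018);B=onz(c,[[255.5,226.7]],.018);print("tip",P.round(4),"front",Q.round(4),"butt",B.round(4),[np.linalg.norm((P-Q)[0,:2]),np.linalg.norm((B-Q)[0,:2])])
k=d["top"];im=k["color"].astype(int);w=np.clip(im[200:217,135:150,0]-im[200:217,135:150,1:].max(2)-25,0,None);v,u=np.mgrid[200:217,135:150]
print("red top",(u*w).sum()/w.sum(),(v*w).sum()/w.sum(),w.max(),"pred plunger",proj(k,[.4733,.2472,.056]))
k=d["scene"];g=cv2.cvtColor(k["color"],cv2.COLOR_RGB2GRAY);m=cv2.inRange(g[244:268,210:234],0,70);v,u=np.nonzero(m);print("scene dark cols",u.min()+210,u.max()+210,"rows",v.min()+244,v.max()+244,"pred rim",proj(k,[.4733,.247,.085]),proj(k,[.4733,.247,.062]))
E
```

```text
tip [[ 0.5834 -0.1866  0.009 ]] front [[ 0.5675 -0.2394  0.018 ]] butt [[ 0.5336 -0.3584  0.018 ]] [np.float64(0.055138480331489374), np.float64(0.12371411853206678)]
red top 141.1301775147929 208.0552268244576 78 pred plunger [[141.43732162 208.68867668]]
scene dark cols 216 225 rows 249 263 pred rim [[220.11089239 251.48984841]] [[220.5443475  256.96233785]]
```

All views agree to about 1–2 mm: the rest scale checks to 0.3 % and the barrel measures 123.7 mm. Next I'll grasp the probe and lift it.

```bash
cat >> h.py <<'E'
Z=np.array([0,0,1.])
TIP=np.array([.5834,-.1866,.009]);PX=np.array([.2784,.9605,0]);PX/=np.linalg.norm(PX);PY=np.cross(Z,PX)
YAW=np.radians(-106.3);CX,CY,CZ=cradle_axes(YAW);H=np.array([np.cos(YAW),np.sin(YAW),0])
O=np.array([.5036,.0091,.0376]);TUBE=np.array([.4734,.2469,.085])
QG=quat(PX,-PY,-Z).tolist();Q1=quat(-CX,CY,-CZ).tolist();Q2=quat(CZ,CY,-CX).tolist()
E
python3 - <<'E'
from h import *
from rig import r,jaws,eyes,sensors
g=TIP-.132*PX
r.move_to([*g[:2],.22],QG);r.movel([*g[:2],.05],v=.25)
print("hit",r.movel([*g[:2],.004],v=.06,max_force=8),sensors.read_tcp_pos())
jaws.clamp(45);print(sensors.read_opening(),sensors.read_grip_force(),sensors.read_tcp_pos())
r.movel([*g[:2],.20],v=.2)
print(sensors.read_opening(),sensors.read_time(),sensors.read_contact_force())
b=O+.132*CX+.004*CZ
for n,p in(("up15",b+.02*CX+.12*Z),("cz9",b+.012*CX+.09*CZ),("cz12",b+.012*CX+.12*CZ),("cz15",b+.012*CX+.15*CZ),("dn",b)):
    a=r.ik(p.tolist(),Q1);print(n,p.round(3),None if a is None else np.round(a,2))
c=eyes.read_camera("wrist");cv2.imwrite("pics/g1.png",c["color"][:,:,::-1])
E
```

```text
hit False [ 0.54699697 -0.31343356  0.00428505]
0.017635719817854275 44.99726951122284 [ 0.54666091 -0.31340621  0.00400413]
0.01751838697041541 10.6917 [-0.66204198  0.45802936 -1.3054743 ]
up15 [ 0.474 -0.091  0.268] [ 0.47  0.32 -0.94  1.71  0.8   1.84 -0.84]
cz9 [ 0.494 -0.025  0.206] [ 0.37  0.54 -1.03  1.68  0.87  1.91 -1.06]
cz12 [ 0.5   -0.004  0.227] [ 0.35  0.56 -1.06  1.62  0.87  1.96 -1.07]
cz15 [0.506 0.016 0.248] [ 0.3   0.57 -1.06  1.56  0.86  2.02 -1.07]
dn [ 0.478 -0.078  0.134] [ 0.43  0.54 -0.97  1.81  0.9   1.75 -1.08]
```

View pics/g1.png

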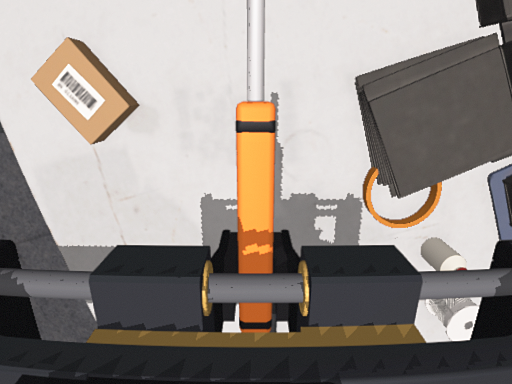

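The probe is held straight: the barrel is centred at column 255 and its front edge is near row 103. Next I'll tilt it and set it in the rest.

```bash
python3 - <<'E'
from h import *
from rig import r,jaws,eyes,sensors
cam=lambda: np.array(sensors.read_tcp_pos())
def cc(p): d=np.array(p)-O;return (np.array([d@CX,d@CY,d@CZ])*1e3).round(1)
b=O+.132*CX+.004*CZ
r.move_to((b+.02*CX+.12*Z).tolist(),Q1)
r.movel((b+.014*CX+.035*CZ).tolist(),v=.15)
r.hold(.2);print(cc(cam()),sensors.read_contact_force())
h1=r.movel((b+.014*CX-.004*CZ).tolist(),v=.03,max_force=5);p=cam();print("floor",h1,cc(p),sensors.read_contact_force(),sensors.read_time())
q=p-.030*CX
h2=r.movel(q.tolist(),v=.03,max_force=14);print("stop",h2,cc(cam()),sensors.read_contact_force(),sensors.read_opening(),sensors.read_time())
c=eyes.read_camera("wrist");cv2.imwrite("pics/g2.png",c["color"][:,:,::-1])
E
```

```text
[146.7   0.4  39.6] [-0.60918524  0.98619827 -1.2157215 ]
floor True [146.1  -0.    5. ] [0.34528132 2.19583509 4.3192157 ] 13.825
stop True [131.9   0.3   5.3] [-0.16460076  0.01232931  5.02862845] 0.01766374636577189 14.475
```

View pics/g2.png

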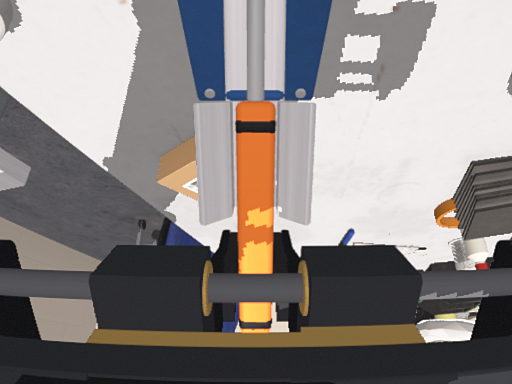

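It stopped at cradle x = 131.9 mm, where 132 is expected, so the point is on the stop. I'll release, back off, and check numerically that the barrel front sits at x = 55 mm. Then I'll regrip along the axis.

```bash
cat >> h.py <<'E'
def cc(p): d=np.array(p)-O;return (np.array([d@CX,d@CY,d@CZ])*1e3).round(1)
def oncr(c,uv,z):
    o,d=ray(c,uv);return [cc(o+dd*((z-(o-O)@CZ)/(dd@CZ))) for dd in d]
def seat(c): # cradle coords of the ends and the sides of the orange area on the barrel's top face
    m=mask(c,(3,130,90),(22,255,255));roi=np.zeros_like(m)
    poly=proj(c,[O+x*CX+y*CY+.018*CZ for x,y in((.03,-.02),(.03,.02),(.2,.02),(.2,-.02))])
    cv2.fillPoly(roi,[np.int32(poly)],255);v,u=np.nonzero(m&roi)
    P=np.array(oncr(c,np.c_[u,v],.018));return P.min(0)[:2],P.max(0)[:2],np.median(P,0)[:2]
E
python3 - <<'E'
from h import *
from rig import r,jaws,eyes,sensors
p=np.array(sensors.read_tcp_pos())
print(seat(eyes.read_camera("wrist")))
jaws.open_gripper();r.hold(.2)
r.movel((p+.09*CZ).tolist(),v=.2);r.hold(.2)
c=eyes.read_camera("wrist");print("after",cc(sensors.read_tcp_pos()),seat(c),sensors.read_time());pickle.dump(c,open("w2.pkl","wb"))
qd=quat(-H,np.cross(-Z,-H),-Z).tolist()
via=O+.135*CX;via[2]=.29
r.move_to(via.tolist(),qd)
pre=O+.215*CX+.009*CZ
r.move_to(pre.tolist(),Q2);r.hold(.2)
c=eyes.read_camera("wrist");print("pre",cc(sensors.read_tcp_pos()),seat(c),sensors.read_time());cv2.imwrite("pics/pre2.png",c["color"][:,:,::-1]);pickle.dump(c,open("w3.pkl","wb"))
E
```

```text
(array([ 54.5, -20.4]), array([188.4,  19.6]), array([107.5,   0.3]))
after [1.323e+02 1.000e-01 9.380e+01] (array([55.2, -8.5]), array([178.2,   9. ]), array([110.7,   0.4])) 16.9333
pre [214.3   0.4  11.3] (array([57.2, -8.8]), array([200.2,   8.5]), array([ 1.5365e+02, -1.0000e-01])) 18.775
```

It's seated: the barrel front is at 55.2 mm and centred within 0.4 mm. Now the axial regrip, lifting it out, and moving to upright over the tube.

```bash
python3 - <<'E'
from h import *
from rig import r,jaws,eyes,sensors
def T(): return np.array(sensors.read_tcp_pos()),Ro.from_quat(sensors.read_tcp_rot())
print("hit",r.movel((O+.121*CX+.009*CZ).tolist(),v=.08,max_force=8),cc(T()[0]))
jaws.clamp(58);p,R=T();tip=R.inv().apply(O+.009*CZ-p);ax=R.inv().apply(-CX)
print("open",sensors.read_opening(),sensors.read_grip_force(),"tip in tool",tip.round(4),"axis",ax.round(4),cc(p),sensors.read_time())
pickle.dump(tip,open("tip.pkl","wb"))
r.movel((p+.055*CZ+.004*CX).tolist(),v=.12);p=T()[0]
r.movel((p+.06*Z).tolist(),v=.2)
for dy in(0,30,60):
    x=Ro.from_rotvec([0,0,np.radians(dy)]).apply(-H);R=np.c_[x,np.cross(-Z,x),-Z];q=Ro.from_matrix(R).as_quat().tolist()
    t=np.array([*TUBE[:2],.14])-R@tip
    a=r.ik(t.tolist(),q);b=r.ik((t-.095*Z).tolist(),q);print(dy,t.round(4),a is not None and np.round(a,2),b is not None and np.round(b,2))
print(sensors.read_opening(),sensors.read_time(),T()[0])
E
```

```text
hit False [121.5   0.4   8.8]
open 0.017806908042688658 57.99953103996813 tip in tool [ 0.    -0.     0.121] axis [ 0.e+00 -1.e-04  1.e+00] [121.   0.   9.] 21.2167
0 [0.4734 0.2469 0.261 ] [-0.11  0.08 -0.45  1.67  0.03  1.4  -0.84] [-0.12  0.14 -0.44  1.8   0.06  1.22 -0.87]
30 [0.4734 0.2469 0.261 ] [ 0.4   0.15 -1.01  1.65  0.12  1.41 -0.39] [ 0.37  0.23 -1.    1.79  0.2   1.24 -0.45]
60 [0.4734 0.2469 0.261 ] [ 0.4   0.15 -1.01  1.65  0.12  1.41  0.14] [ 0.55  0.33 -1.26  1.78  0.33  1.27 -0.03]
0.017523221262486233 22.275 [ 0.49110531 -0.03351219  0.23039907]
```

```bash
python3 - <<'E'
from h import *
from rig import r,jaws,eyes,sensors
tip=pickle.load(open("tip.pkl","rb"))
x=Ro.from_rotvec([0,0,np.radians(30)]).apply(-H);R=np.c_[x,np.cross(-Z,x),-Z];q=Ro.from_matrix(R).as_quat().tolist()
t=lambda z:(np.array([*TUBE[:2],z])-R@tip).tolist()
TZ=lambda:(np.array(sensors.read_tcp_pos())+Ro.from_quat(sensors.read_tcp_rot()).apply(tip)).round(4)
r.move_to(t(.16),q);r.movel(t(.12),v=.15);r.hold(.3);print("hover",TZ(),sensors.read_contact_force(),sensors.read_time())
c=eyes.read_camera("scene");cv2.imwrite("pics/hov.png",cv2.resize(c["color"][190:300,170:290,::-1],None,fx=5,fy=5,interpolation=cv2.INTER_CUBIC))
hit=r.movel(t(.062),v=.08,max_force=4);print("in",hit,TZ(),sensors.read_contact_force())
if not hit:
    hit=r.movel(t(.038),v=.02,max_force=28);print("push",hit,TZ(),sensors.read_contact_force(),sensors.read_opening())
    r.hold(.3);print(TZ(),sensors.read_contact_force(),sensors.read_time())
E
```

```text
hover [0.4739 0.2471 0.1207] [ 0.23910875  0.65053591 -1.01757185] 24.1333
in False [0.4736 0.2473 0.0624] [-0.70581235  0.6259742  -0.06640591]
push True [0.4737 0.247  0.0466] [-1.45913917 -0.9020645   6.90672376] 0.017675257379642165
[0.4737 0.247  0.0466] [-1.15845118 -1.52664587  6.62095868] 26.225
```

```bash
python3 - <<'E'
from h import *
from rig import r,jaws,eyes,sensors
tip=pickle.load(open("tip.pkl","rb"))
p=np.array(sensors.read_tcp_pos());F=sensors.read_contact_force
TZ=lambda:(np.array(sensors.read_tcp_pos())+Ro.from_quat(sensors.read_tcp_rot()).apply(tip)).round(4)
hit=r.movel((p+.004*Z).tolist(),v=.03);r.hold(.2);print("back",TZ(),F())
# contact profile: small steps down, reading the steady force
for dz in(.0015,0,-.001,-.002,-.003,-.004):
    h=r.movel((p+dz*Z).tolist(),v=.02,max_force=36);print(dz,h,TZ(),np.round(F(),1),sensors.read_time())
    if h:break
c=eyes.read_camera("wrist");pickle.dump(c,open("w4.pkl","wb"))
E
```

```text
back [0.4735 0.2469 0.0504] [-0.37762147  0.31220064 -0.3802699 ]
0.0015 False [0.4735 0.2469 0.0479] [ 0.9 -0.   0.1] 27.0167
0 False [0.4738 0.2472 0.0468] [ 0.5 -0.7  0.5] 27.2667
-0.001 False [0.4739 0.2473 0.0466] [-1.3 -2.   7.4] 27.5167
-0.002 False [0.4741 0.2474 0.0465] [-3.  -1.5 12.4] 27.7667
-0.003 False [0.4742 0.2475 0.0464] [-3.3 -2.5 18.9] 28.0167
-0.004 False [0.4742 0.2476 0.0463] [-5.7 -3.6 23.6] 28.2667
```

A steady 24 N, far above the 6 N friction, gives no further travel at 46.5 mm, so the plunger is hard home. Now I'll return the probe to the rest.

```bash
python3 - <<'E'
from h import *
from rig import r,jaws,eyes,sensors
F=lambda:np.round(sensors.read_contact_force(),1);P=lambda:np.array(sensors.read_tcp_pos())
p=P();r.movel([TUBE[0],TUBE[1],.285],v=.12)
g=O+.121*CX+.009*CZ
r.move_to((g+.055*CZ+.016*CX+.06*Z).tolist(),Q2)
r.movel((g+.014*CX+.035*CZ).tolist(),v=.12);r.hold(.2);print("above",cc(P()),F(),sensors.read_time())
h=r.movel((g+.014*CX-.004*CZ).tolist(),v=.03,max_force=5);p=P();print("floor",h,cc(p),F())
h=r.movel((p-.03*CX).tolist(),v=.03,max_force=15);print("stop",h,cc(P()),F(),sensors.read_opening(),sensors.read_time())
E
```

```text
above [135.4   0.4  44.4] [-0.1 -0.7 -0.4] 31.6333
floor True [ 1.348e+02 -1.000e-01  8.800e+00] [1.3 0.1 1.6]
stop True [120.9  -0.2   8.8] [-1.5 -1.6  5.4] 0.017679741910655872 33.3167
```

Stop reached at 120.9 mm, the same as when I gripped it, so it hasn't slipped. Release, back off and check.

```bash
python3 - <<'E'
from h import *
from rig import r,jaws,eyes,sensors
P=lambda:np.array(sensors.read_tcp_pos())
p=P();jaws.open_gripper();r.hold(.2)
r.movel((p+.10*CX).tolist(),v=.15)
qd=quat(-H,np.cross(-Z,-H),-Z).tolist()
via=O+.135*CX;via[2]=.29;r.move_to(via.tolist(),qd);
v=np.array([.46,-.08,.30]);r.movel(v.tolist(),v=.2);r.hold(.3)
c=eyes.read_camera("wrist");print(seat(c),sensors.read_time())
m=c["color"][:,:,::-1];cv2.imwrite("pics/final.png",cv2.resize(m,(768,576),interpolation=cv2.INTER_CUBIC))
E
```

```text
(array([56.7, -9.5]), array([185.8,   8.2]), array([130. ,  -0.8])) 36.9167
```

View pics/final.png

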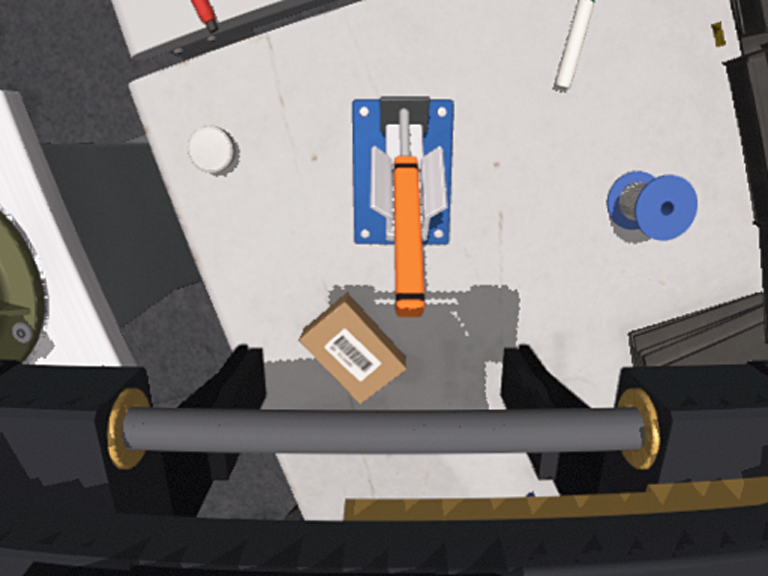

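The picture shows the probe lying in the channel, with its point at the dark stop near (404,112) and its butt at (408,310). The bystanders in view, the white pen and the reel, are undisturbed. The front measures 56.7 mm here, coarser than the earlier 55.2 mm, and there's time to spare. I'll press the butt with closed fingers to be sure it's fully down.

```bash
python3 - <<'E'
from h import *
from rig import r,jaws,eyes,sensors
P=lambda:np.array(sensors.read_tcp_pos())
r.move_to((O+.215*CX+.009*CZ).tolist(),Q2);jaws.clamp(10);r.hold(.1)
h=r.movel((O+.172*CX+.009*CZ).tolist(),v=.03,max_force=10)
print("butt",h,cc(P()),np.round(sensors.read_contact_force(),1),sensors.read_opening())
r.movel((O+.215*CX+.009*CZ).tolist(),v=.12)
qd=quat(-H,np.cross(-Z,-H),-Z).tolist();via=O+.135*CX;via[2]=.29;r.move_to(via.tolist(),qd)
r.movel([.46,-.08,.30],v=.2);r.hold(.3)
c=eyes.read_camera("wrist");print(seat(c),sensors.read_time())
# jig/bystanders check in the top view against the first one
d=pickle.load(open("d0.pkl","rb"))["top"];t=eyes.read_camera("top")
for n,lo,hi,roi in(("driver",(0,120,100),(8,255,255),(130,240,182,262)),("reel",(100,120,60),(125,255,255),(255,125,285,160)),("green cap",(45,80,60),(85,255,255),(195,135,235,165)),("marker",(0,0,0),(180,255,60),(360,190,415,220))):
    print(n,[np.round(cv2.boundingRect(biggest(mask(k,lo,hi),roi)),1).tolist() for k in(d,t)])
E
```

```text
butt True [179.6   0.4   9. ] [ 0.  -1.9  3.3] 0.0002138903007812307
(array([56.7, -9.3]), array([185.9,   8.6]), array([130.1,  -0.5])) 42.0417
driver [[156, 247, 21, 5], [156, 247, 22, 5]]
reel [[261, 132, 19, 22], [263, 132, 16, 9]]
green cap [[200, 140, 11, 8], [200, 140, 11, 8]]
marker [[381, 204, 28, 12], [381, 204, 28, 11]]
```

The butt is at 179.6 mm where 180 is expected, so the probe is fully down. The bystanders haven't moved; in the last top view the arm partly hides the reel, but the wrist picture shows it in place. Handing in.

```bash
python3 -c "
from rig import r,sensors
print(r.finish_job(),sensors.read_time())"
```

```text
the job is handed in; nothing more can be done
the job is handed in; nothing more can be done
```

The job is handed in at about 42 s of the 72 s allowed: the probe was regripped in the rest, the plunger was pushed to its hard end, and the probe is back fully down against the stop and released, with the other things where they were.

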